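# Take a susceptibility reading on the marked spot of a slabbed core

## Robot

A 6-joint arm with a two-finger parallel gripper is mounted at the origin on the work surface. World frame = base frame: x ahead of the robot, y to its left, z up, the work surface at z = 0. Lengths are in m, angles in degrees, forces in N, time in s.
With the tool pointing down it reaches from about 0.35 to 0.875 m from the base axis. Payload 4.2 kg.
Tool frame: the origin (TCP) lies at the very end of the fingers, on their centre line; the grasp point (between the pads) lies 19 mm behind it (r.hold_point_z is the distance from the TCP to the grasp point, in m); z points along the fingers, y is the direction in which the jaws open and shut (so a half turn about z gives the same grasp; the last joint's range is limited). The gripper opens to 87 mm and grips with 3 to 60 N. Pads are 19 mm wide; open, the fingers measure 117 mm over their backs; the gripper's body (75 mm by 190 mm) begins 51 mm behind the grasp point.
Start: joints at [-53.308, 22.042, 0.453, 0, -68.411, -14.817], TCP at [0.233, -0.58, 0.223] pointing down, gripper open.
Joint ranges: [-179.83, 179.83], [-69.29, 118.12], [-61.27, 80.66], [-181.25, 117.63], [-171.15, -9.14], [-177.46, 177.46]. Speed limits (degrees/s): [159.86, 159.86, 180, 180, 180, 180].

## Interface

Orientations are given as a 3x3 rotation matrix whose columns are the frame's x, y, z axes.
In Python, from station import r, cams, ticket gives the robot as it stands.
- The arm moves only by the tool drive_tool, never from a script. Its argument "deltas" is a list of rows, each an object of numbers: "dx", "dy", "dz": the shift along the tool's x, y, z in m; "wx", "wy", "wz": the turn, a rotation vector about the tool's x, y, z in degrees. A call has 1 to 20 rows; each row is the pose to reach, as a shift and turn from the pose commanded when the call began, along the tool's axes at that moment; what a row does not reach only later rows make up. A row lasts 1/10 s, in which the tool goes at most 50 mm and 8.59 degrees, less where a joint would pass 70% of its speed; a pose out of reach is approached as far as the arm can. A call with a gripper value outside its range is refused whole. "gripper" is the opening, from 0 (shut) to 1 (fully open), set as the call begins (left out, the last holds). The fingers move at their own pace and stop on an object; the grip force is fixed at half the most. Time passes only in rows, so rows that repeat a pose let the fingers close. It gives the time, the measured TCP pose, the force and the opening at its end, in the units of the state.
- r.sense(): the state, without advancing time (a new reading comes with each control period).
- cams.capture(name): name is "scene" or "top"; returns the picture (480x640x3 uint8, red, green, blue); there is no depth.
- cams.camera_model(name): a dict with "intrinsics" (3x3 intrinsics, pixels), "extrinsics" (4x4, takes a point from world to camera coordinates). Camera axes: x right, y down, z forward; pixel columns grow to the right and rows downward; lengths in m; the calibration is good to about 2 mm. A picture is of the moment at which its call begins. camera_model takes no time and is no camera call.
- ticket.finish_job(): hands the job in, once; it reports no verdict.
The state is a dict: "time_s": time; "joints": joint angles; "joint_velocities": joint speeds; "effort": joint torques, N m; "tcp_pos": TCP position; "ee_rot": TCP orientation; "wrist_force": force on the tool from outside, world axes, zero at the start; "moment": the same for the moment, N m; "gripper_width": opening from 0.0 (shut) to 1.0 (fully open).
Only numpy, scipy, OpenCV 4.12 (cv2) and the standard library are available. Lean on these libraries where they do the work, as an engineer would, in place of code of your own. Each camera call takes 0.05 s, during which the arm holds its last target.

## Task

Lift the susceptibility probe (the square-bodied instrument with the small screen and the rectangular nose) up and off the rack's rail and set its nose on the core inside the ring drawn on the cut face, touching the core nowhere else. Hold the probe upright with the long side of its nose along the bedding layers (straight across the core), pressed gently so that the sprung nose goes in about half-way, and finish while still holding it there for the reading. Leave everything else on the bench undisturbed.

Things in the scene. Friction and masses are not known exactly. Their poses are not given: they have to be found in the camera images.
- probe_grip (a point): Susceptibility probe (loose, about 0.2 kg), a slim upright box 28 mm (own x) by 34 mm (own y), cream, with a dark ribbed grip sleeve round its top. Point: on its long axis in the middle of the sleeve, 24 mm below the flat top, 146 mm above the foot of the nose. z up along the probe, -x the front with the screen. The sleeve (25 mm below to 22 mm above this point) is free to be taken from above.
- probe_hook (a point): The probe's hook, a flat bracket 16 mm wide on its back (own +x) that sticks out 29 mm from the long axis, then turns down; point on the underside of its arm, where it sits on the rail. The arm's top is 38 mm below the grip point, the hook's lower end 64 mm below. The upright probe must rise 21 mm to clear the rail and can then go away along its own -x. Same axes as the probe.
- probe_tip (a point): Centre of the underside of the probe's nose: a rectangular white foot 16 mm long (own y) by 7 mm wide (own x) on the probe's long axis. Same axes as the probe: z up along the probe.
- nose (a joint): How far the sprung nose is pushed into the probe: 0 = fully out, 0.009 m = fully in (hard stop). The spring pushes with about 1.3 N when out, 3.4 N half-way and 5.4 N fully in. A thin black line on the stem marks half-way.
- mark (a point): Centre of the ring drawn in white wax pencil on the level cut face of the core (28 mm inside, 34 mm outside diameter); the point lies on the face, 48 mm above the bench. z up, x straight across the core along the bedding layers, y along the core. The cross drawn elsewhere on the core is a sample spot, not for this reading.
- core: Slabbed rock core (fixed): half cylinder 72 mm wide, 360 mm long, flat face up at 48 mm, in a clear split liner in a wooden tray 108 mm (own x) by 384 mm (own y), rails up to 42 mm, a yellow scale on the +x rail. Grey-brown bands, the bedding layers, run straight across along own x. Origin on the bench under its centre.
- rack: Instrument rack (fixed): white base plate 110 mm (own x) by 270 mm (own y), 12 mm thick; two steel uprights, 168 mm high, at own x = 25, y = -118 and 118 mm carry the rail. The two instruments hang upright in front of the rail (-x side), axes at own x = 4 mm, noses 45 mm above the bench, near own y = -55 and 55 mm in either order. Origin on the bench under its centre.
- rack_rail (a point): Middle of the rack's rail, at its top: steel bar of 8 mm diameter along the rack's y, top 147.5 mm above the bench. A rubber-covered bar of the same size runs 38 mm below it and steadies the instruments.
- penetrometer_mid (a point): Pocket penetrometer (loose), the other instrument that hangs on the rail: round bare-metal barrel 28 mm in diameter with a round foot, 156 mm long; point on its axis 80 mm above its foot. To be left hanging.
- standard_mid (a point): Check standard, a grey puck 34 mm in diameter and 22 mm high, standing on the rack's base plate in front of the hanging instruments; its centre. Leave alone.
- knife_mid (a point): Core knife with wooden handle, lying on the bench beside the core tray, about 205 mm long (own y) and 12 mm high; a point near its middle. Leave alone.
- beaker_mid (a point): Glass beaker 73 mm in diameter, 92 mm high, its centre. Leave alone.
- vials_mid (a point): White block 75 by 135 mm of blue-capped vials, 62 mm high, its centre. Leave alone.
- wash_bottle_mid (a point): White wash bottle 72 mm in diameter, 200 mm high with its spout; a point on its axis 80 mm up. Leave alone.
- wipes_mid (a point): White and green carton of wipes 115 by 125 mm, 75 mm high, its centre. Leave alone.
There are look-alikes about, which are no part of the job. Leave any brown or red look-alike of the part that bears probe_grip alone.

How it is judged (in metres and radians):
On the way:
1. the probe is held by the gripper, lifted clear of the rail (contact force between the fingers and probe above 1 N and contact force between probe and rack below 0.05 N and height (world z) of probe_tip above 0.068 m), for 0.2 s.
At the end, for the whole second after the job is handed in: The gripper still holds the probe, at rest, its nose within 6 mm of the ring's centre, upright within 7 degrees, foot along the layers within 11 degrees, nose pushed in 2 to 7.8 mm of 9 with 1 to 8 N on the core, clear of the rack; the penetrometer still hangs (horizontal distance between probe_tip and mark below 0.006 m and angle between probe_tip's own z axis and vertical below 0.12 rad and angle between the y axis of probe_tip and the x axis of mark, either way round below 0.2 rad and value of joint nose between 0.002 and 0.0078 m and contact force between probe and core between 1 and 8 N and contact force between the fingers and probe above 2 N and contact force between probe and rack below 0.05 N and linear speed of probe below 0.02 m/s and distance of penetrometer_mid from where it was at the start of the episode below 0.03 m); the arm keeps its last pose, push and grip.
It fails at once if the probe is pushed on the core with more than 15 N (contact force between probe and core above 15 N).
It fails at once if the probe touches the core more than 20 mm from the ring's centre (contact force between probe and core above 0.5 N and horizontal distance between probe_tip and mark above 0.02 m).
It fails at once if another thing on the bench is moved by more than 30 mm (distance of any of penetrometer_mid, standard_mid, knife_mid, beaker_mid, vials_mid, wash_bottle_mid, wipes_mid from where it was at the start of the episode above 0.03 m).
It also fails if it takes over 42 s, if anything falls off the work surface, if the arm or the gripper's body presses on something with over 40 N, if the wrist force passes 120 N, or if a joint passes its speed limit or range.

## Working session

There is one attempt and no reset: what is moved stays moved. The work goes in short steps, Python scripts to look and compute and a tool call to move; the robot and the scene stay as the last step left them, time stands still between calls to the robot, and variables do not carry over. Pictures are saved under pics/ and viewed, and the job is handed in when it is done.

Besides the shell and the picture viewer there is one more tool, called after "Request:" as name([rows], argument=value, ...), one row to a line, values as JSON. drive_tool: Moves the arm, as the interface text tells. Its arguments: {"type":"object","properties":{"deltas":{"type":"array","items":{"type":"object","properties":{"dx":{"type":"number"},"dy":{"type":"number"},"dz":{"type":"number"},"wx":{"type":"number"},"wy":{"type":"number"},"wz":{"type":"number"}}}},"gripper":{"type":"number"}},"required":["deltas"]}

```bash
mkdir -p pics; ls; python3 - <<'E'
from station import r,cams,ticket
import cv2
for n in("scene","top"):
    cv2.imwrite(f"pics/{n}0.png",cams.capture(n)[:,:,::-1])
    m=cams.camera_model(n);print(n,m["intrinsics"],m["extrinsics"])
s=r.sense();print(s["time_s"],s["tcp_pos"],s["ee_rot"],s["gripper_width"],s["wrist_force"],r.hold_point_z)
E
```

```text
pics
scene [[593.65420824   0.         315.25102552]
 [  0.         593.65420824 234.44858089]
 [  0.           0.           1.        ]] [[ 0.85560273  0.51739309  0.01575963 -0.49539805]
 [ 0.42056538 -0.67708648 -0.6038863  -0.16850549]
 [-0.30177597  0.52331472 -0.79691466  1.41237293]
 [ 0.          0.          0.          1.        ]]
top [[503.29273414   0.         311.73050711]
 [  0.         503.29273414 237.56332577]
 [  0.           0.           1.        ]] [[ 0.00642085 -0.99982739 -0.01743445  0.01959321]
 [-0.98715987 -0.00355481 -0.15969583  0.60869383]
 [ 0.15960629  0.01823598 -0.9870123   1.02498443]
 [ 0.          0.          0.          1.        ]]
0.1 [ 0.23267723 -0.57949525  0.22157477] [[-9.28067579e-01 -3.72410922e-01 -8.21416508e-04]
 [-3.72411814e-01  9.28065900e-01  1.76823747e-03]
 [ 1.03817706e-04  1.94694907e-03 -9.99998099e-01]] 0.9977857560856527 [-0.01105581  0.17034481 -0.56767523] 0.0187
```

View pics/scene0.png

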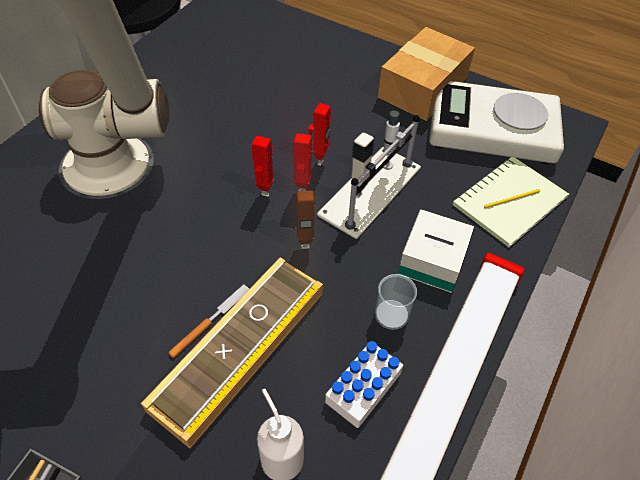

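View pics/top0.png

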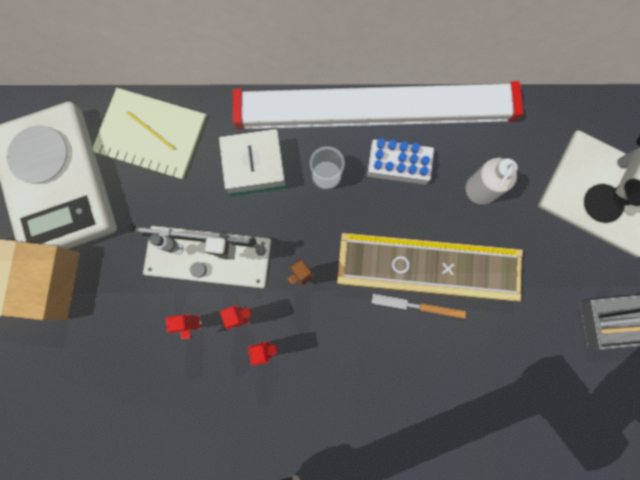

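The top view shows the rack around (208,255), with the probe's cream top near (216,244), the penetrometer near (162,242) and the ring near (401,265). I'll enlarge these.

```bash
python3 - <<'E'
import cv2
t=cv2.imread("pics/top0.png");s=cv2.imread("pics/scene0.png")
cv2.imwrite("pics/c1.png",cv2.resize(t[215:295,130:280],None,fx=5,fy=5,interpolation=cv2.INTER_CUBIC))
cv2.imwrite("pics/c2.png",cv2.resize(s[105:245,310:430],None,fx=4.2,fy=4.2,interpolation=cv2.INTER_CUBIC))
cv2.imwrite("pics/c3.png",cv2.resize(t[225:305,330:480],None,fx=5,fy=5,interpolation=cv2.INTER_CUBIC))
cv2.imwrite("pics/c4.png",cv2.resize(s[255:445,140:330],None,fx=3.1,fy=3.1,interpolation=cv2.INTER_CUBIC))
E
```

```text
(no output)
```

View pics/c1.png

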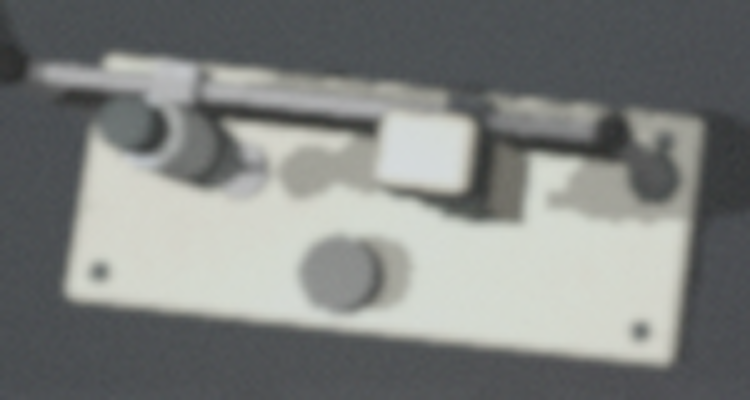

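View pics/c2.png

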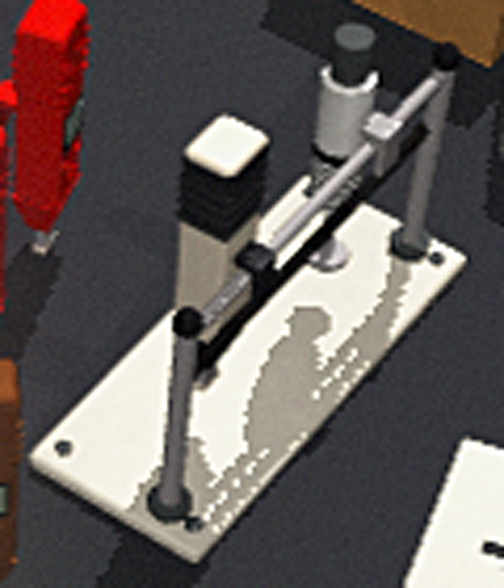

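View pics/c3.png

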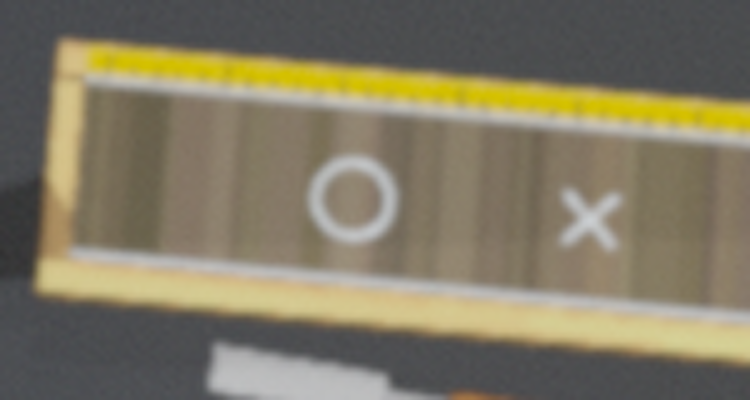

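View pics/c4.png

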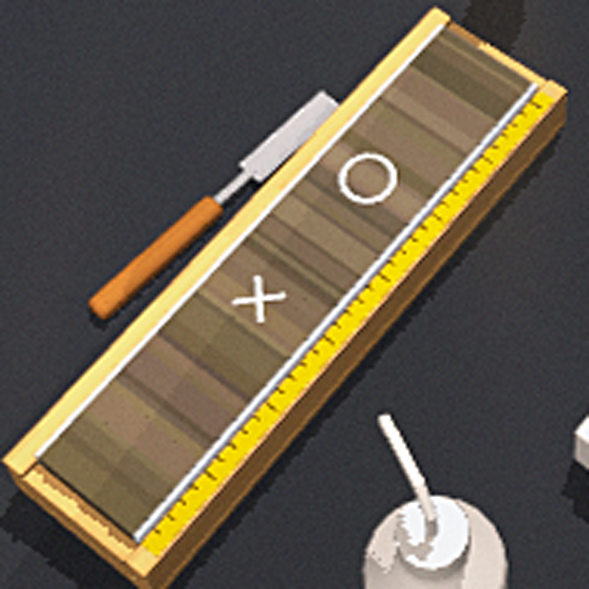

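The probe top is the cream square at c1 (427,152), confirmed at c2 (227,147). The ring is at c3 (353,200) and c4 (367,179). Next I'll triangulate.

```bash
cat > h.py <<'E'
import numpy as np
from station import r,cams,ticket
M={n:cams.camera_model(n) for n in("scene","top")}
def full(u,o,f): return (np.array(u,float)+.5)/f-.5+np.array(o)
def ray(n,p):
    K=M[n]["intrinsics"];E=M[n]["extrinsics"];R=E[:3,:3];t=E[:3,3]
    return -R.T@t, R.T@np.linalg.inv(K)@np.array([p[0],p[1],1.])
def atz(n,p,z):
    c,d=ray(n,p);return c+d*(z-c[2])/d[2]
def proj(n,X):
    q=M[n]["extrinsics"][:3,:3]@X+M[n]["extrinsics"][:3,3];q=M[n]["intrinsics"]@q;return q[:2]/q[2]
def tri(ps):
    A=0;b=0
    for n,p in ps:
        c,d=ray(n,p);d=d/np.linalg.norm(d);P=np.eye(3)-np.outer(d,d);A=A+P;b=b+P@c
    return np.linalg.solve(A,b)
E
python3 - <<'E'
from h import *
np.set_printoptions(precision=4,suppress=True)
c1=lambda u:full(u,(130,215),5);c2=lambda u:full(u,(310,105),4.2);c3=lambda u:full(u,(330,225),5);c4=lambda u:full(u,(140,255),3.1)
print("probe top tri",tri([("top",c1((427,152))),("scene",c2((227,147)))]), atz("top",c1((427,152)),.215),atz("scene",c2((227,147)),.215))
for n,c,L in(("top",c1,[(385,110),(478,117),(468,194),(376,182)]),("scene",c2,[(222,115),(270,148),(237,180),(186,150)])):
    for u in L: print(n,atz(n,c(u),.215)[:2])
print("ring",tri([("top",c3((353,200))),("scene",c4((367,179)))]), atz("top",c3((353,200)),.048),atz("scene",c4((367,179)),.048))
def dr(n,a,b,z):
    A=atz(n,a,z);B=atz(n,b,z);d=B-A;print(n,A[:2],B[:2],np.linalg.norm(d),np.degrees(np.arctan2(d[1],d[0])))
print("base");B=[(105,53),(705,118),(672,366),(66,297)]
for i in range(4): dr("top",c1(B[i]),c1(B[(i+1)%4]),.012)
dr("top",c1((45,73)),c1((600,130)),.1475)
dr("scene",c2((435,85)),c2((205,325)),.1475)
print("core")
dr("top",c3((90,83)),c3((750,145)),.048);dr("top",c3((75,255)),c3((750,318)),.048)
dr("scene",c4((440,28)),c4((38,458)),.048);dr("scene",c4((535,88)),c4((140,538)),.048)
E
```

```text
probe top tri [0.5687 0.1953 0.2091] [0.5676 0.1938 0.215 ] [0.5715 0.1899 0.215 ]
top [0.5828 0.2096]
top [0.5804 0.1758]
top [0.5524 0.1785]
top [0.5566 0.2118]
scene [0.5592 0.2077]
scene [0.5889 0.2001]
scene [0.5858 0.1731]
scene [0.5562 0.1779]
ring [ 0.5517 -0.165   0.046 ] [ 0.5516 -0.1645  0.048 ] [ 0.5523 -0.166   0.048 ]
base
top [0.6412 0.3829] [0.6128 0.1143] 0.27012494468466447 -96.03308871343978
top [0.6128 0.1143] [0.5034 0.1266] 0.11010328835444995 173.6065921869186
top [0.5034 0.1266] [0.5322 0.3939] 0.26883694951197173 83.85448807604398
top [0.5322 0.3939] [0.6412 0.3829] 0.10957523313959351 -5.721390072341676
top [0.608  0.3591] [0.5863 0.1412] 0.21897221488863244 -95.69389388045481
scene [0.6125 0.353 ] [0.5914 0.1423] 0.2117250102107168 -95.69843665205215
core
top [ 0.6012 -0.0538] [ 0.5757 -0.3323] 0.27963283237851594 -95.22631625782694
top [ 0.5278 -0.0472] [ 0.5028 -0.3289] 0.28286199354998187 -95.06303626284023
scene [ 0.5293 -0.0494] [ 0.4978 -0.4052] 0.3572199133849799 -95.04861287099712
scene [ 0.6052 -0.0562] [ 0.5734 -0.4109] 0.3560615234358593 -95.13583095161027
```

```bash
cat >> h.py <<'E'
def yawR(y):  # tool down, tool y axis at yaw y(deg)
    a=np.radians(y);Y=np.array([np.cos(a),np.sin(a),0]);Z=np.array([0,0,-1.]);return np.c_[np.cross(Y,Z),Y,Z]
def delta(p,y):
    from scipy.spatial.transform import Rotation as Ro
    s=r.sense();R=np.array(s["ee_rot"]);return R.T@(np.array(p)-s["tcp_pos"]), Ro.from_matrix(R.T@yawR(y)).as_rotvec(degrees=True)
E
python3 - <<'E'
from h import *
np.set_printoptions(precision=4,suppress=True)
print(delta((.570,.192,.30),84))
E
```

```text
(array([-0.6004,  0.5905, -0.0773]), array([ 0.1079, -0.033 , 27.8644]))
```

Request:
drive_tool([
  {"dz": -0.05},
  {"dz": -0.0773},
  {"dx": -0.03, "dy": 0.03, "dz": -0.0773, "wz": 2},
  {"dx": -0.06, "dy": 0.06, "dz": -0.0773, "wz": 4},
  {"dx": -0.09, "dy": 0.09, "dz": -0.0773, "wz": 6},
  {"dx": -0.12, "dy": 0.12, "dz": -0.0773, "wz": 8},
  {"dx": -0.15, "dy": 0.15, "dz": -0.0773, "wz": 10},
  {"dx": -0.18, "dy": 0.18, "dz": -0.0773, "wz": 12},
  {"dx": -0.21, "dy": 0.21, "dz": -0.0773, "wz": 14},
  {"dx": -0.24, "dy": 0.24, "dz": -0.0773, "wz": 16},
], gripper=1.0)

```text
schema error: expected keys dx, dy, dz, wx, wy, wz
```

```bash
python3 - <<'E'
from h import *
np.set_printoptions(precision=4,suppress=True)
s=r.sense();print(s["time_s"],s["joints"],s["tcp_pos"])
print(delta((.570,.192,.30),84))
E
```

```text
0.1 [-53.3083  22.0859   0.3874  -0.0245 -68.4109 -14.8182] [ 0.2327 -0.5795  0.2216]
(array([-0.6004,  0.5905, -0.0773]), array([ 0.1079, -0.033 , 27.8644]))
```

All six keys are needed.

Request:
drive_tool([
  {"dx": 0, "dy": 0, "dz": -0.04, "wx": 0, "wy": 0, "wz": 0},
  {"dx": 0, "dy": 0, "dz": -0.0773, "wx": 0, "wy": 0, "wz": 0},
  {"dx": -0.03, "dy": 0.03, "dz": -0.0773, "wx": 0, "wy": 0, "wz": 2},
  {"dx": -0.06, "dy": 0.06, "dz": -0.0773, "wx": 0, "wy": 0, "wz": 4},
  {"dx": -0.09, "dy": 0.09, "dz": -0.0773, "wx": 0, "wy": 0, "wz": 6},
  {"dx": -0.12, "dy": 0.12, "dz": -0.0773, "wx": 0, "wy": 0, "wz": 8},
  {"dx": -0.15, "dy": 0.15, "dz": -0.0773, "wx": 0, "wy": 0, "wz": 10},
  {"dx": -0.18, "dy": 0.18, "dz": -0.0773, "wx": 0, "wy": 0, "wz": 12},
  {"dx": -0.21, "dy": 0.21, "dz": -0.0773, "wx": 0, "wy": 0, "wz": 14},
  {"dx": -0.24, "dy": 0.24, "dz": -0.0773, "wx": 0, "wy": 0, "wz": 16},
], gripper=1.0)

```text
time_s: 1.1
tcp_pos: [0.3662, -0.2661, 0.2996]
ee_rot: [[-0.995, -0.101, -0.0], [-0.101, 0.995, 0.0], [0.0, 0.0, -1.0]]
wrist_force: [0.1, 0.2, 0.4]
gripper_width: 1.001
```

```bash
python3 - <<'E'
from h import *
np.set_printoptions(precision=4,suppress=True)
s=r.sense();print(s["time_s"],s["joints"],s["tcp_pos"])
print(delta((.570,.192,.30),84))
E
```

```text
1.1 [-15.3388   1.9317 -14.4672  -0.0141 -73.6216 -68.8806] [ 0.3662 -0.2661  0.2996]
(array([-0.2488,  0.4352, -0.0003]), array([ 0.0184, -0.0162, 11.7766]))
```

Request:
drive_tool([
  {"dx": -0.02, "dy": 0.035, "dz": 0, "wx": 0, "wy": 0, "wz": 1},
  {"dx": -0.04, "dy": 0.07, "dz": 0, "wx": 0, "wy": 0, "wz": 2},
  {"dx": -0.06, "dy": 0.105, "dz": 0, "wx": 0, "wy": 0, "wz": 3},
  {"dx": -0.08, "dy": 0.14, "dz": 0, "wx": 0, "wy": 0, "wz": 4},
  {"dx": -0.1, "dy": 0.175, "dz": 0, "wx": 0, "wy": 0, "wz": 5},
  {"dx": -0.12, "dy": 0.21, "dz": 0, "wx": 0, "wy": 0, "wz": 6},
  {"dx": -0.14, "dy": 0.245, "dz": 0, "wx": 0, "wy": 0, "wz": 7},
  {"dx": -0.16, "dy": 0.28, "dz": 0, "wx": 0, "wy": 0, "wz": 8},
  {"dx": -0.18, "dy": 0.315, "dz": 0, "wx": 0, "wy": 0, "wz": 9},
  {"dx": -0.2, "dy": 0.35, "dz": 0, "wx": 0, "wy": 0, "wz": 10},
  {"dx": -0.22, "dy": 0.385, "dz": 0, "wx": 0, "wy": 0, "wz": 11},
  {"dx": -0.24, "dy": 0.42, "dz": 0, "wx": 0, "wy": 0, "wz": 11.8},
  {"dx": -0.2488, "dy": 0.4352, "dz": 0, "wx": 0, "wy": 0, "wz": 11.8},
  {"dx": -0.2488, "dy": 0.4352, "dz": 0, "wx": 0, "wy": 0, "wz": 11.8},
  {"dx": -0.2488, "dy": 0.4352, "dz": 0, "wx": 0, "wy": 0, "wz": 11.8},
])

```text
time_s: 2.6
tcp_pos: [0.5687, 0.1901, 0.2993]
ee_rot: [[-0.995, 0.103, -0.001], [0.103, 0.995, -0.001], [0.001, -0.001, -1.0]]
wrist_force: [0.4, -0.0, -0.3]
gripper_width: 0.998
```

```bash
python3 - <<'E'
from h import *
import cv2
np.set_printoptions(precision=4,suppress=True)
s=r.sense();print(s["time_s"],s["joints"],s["tcp_pos"])
print(delta((.570,.192,.30),84))
a=cams.capture("top")[:,:,::-1];b=cams.capture("scene")[:,:,::-1]
c=np.hstack([cv2.resize(a[190:300,130:290],(480,330)),cv2.resize(b[50:250,250:450],(330,330))[:,:320]])
cv2.imwrite("pics/d1.png",c)
E
```

```text
2.6 [  33.9413   17.2338    4.3059   -0.0041  -77.169  -129.8515] [0.5687 0.1901 0.2993]
(array([-0.0011,  0.002 , -0.0007]), array([-0.0591, -0.0769,  0.089 ]))
```

View pics/d1.png

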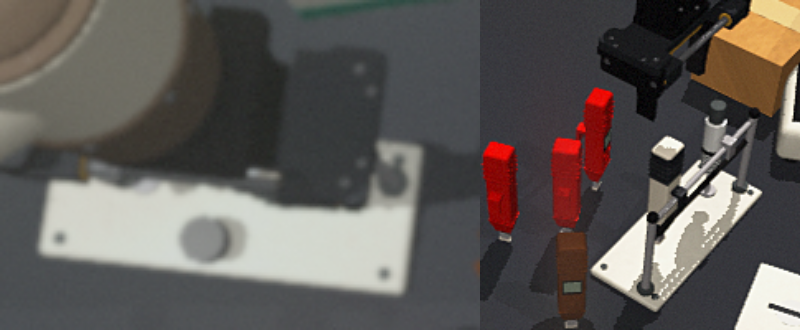

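The gripper is over the probe and nothing is touched. I'll descend.

Request:
drive_tool([
  {"dx": -0.001, "dy": 0.002, "dz": 0.02, "wx": 0, "wy": 0, "wz": 0},
  {"dx": -0.001, "dy": 0.002, "dz": 0.04, "wx": 0, "wy": 0, "wz": 0},
  {"dx": -0.001, "dy": 0.002, "dz": 0.06, "wx": 0, "wy": 0, "wz": 0},
  {"dx": -0.001, "dy": 0.002, "dz": 0.08, "wx": 0, "wy": 0, "wz": 0},
  {"dx": -0.001, "dy": 0.002, "dz": 0.1, "wx": 0, "wy": 0, "wz": 0},
  {"dx": -0.001, "dy": 0.002, "dz": 0.115, "wx": 0, "wy": 0, "wz": 0},
  {"dx": -0.001, "dy": 0.002, "dz": 0.127, "wx": 0, "wy": 0, "wz": 0},
  {"dx": -0.001, "dy": 0.002, "dz": 0.127, "wx": 0, "wy": 0, "wz": 0},
  {"dx": -0.001, "dy": 0.002, "dz": 0.127, "wx": 0, "wy": 0, "wz": 0},
])

```text
time_s: 3.6
tcp_pos: [0.5707, 0.192, 0.1736]
ee_rot: [[-0.995, 0.104, 0.001], [0.104, 0.995, 0.0], [-0.001, 0.0, -1.0]]
wrist_force: [0.1, -0.2, 0.0]
gripper_width: 0.999
```

```bash
python3 - <<'E'
from h import *
import cv2
b=cams.capture("scene")[:,:,::-1]
cv2.imwrite("pics/d2.png",cv2.resize(b[70:250,300:450],None,fx=3.3,fy=3.3,interpolation=cv2.INTER_CUBIC))
E
```

```text
(no output)
```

View pics/d2.png

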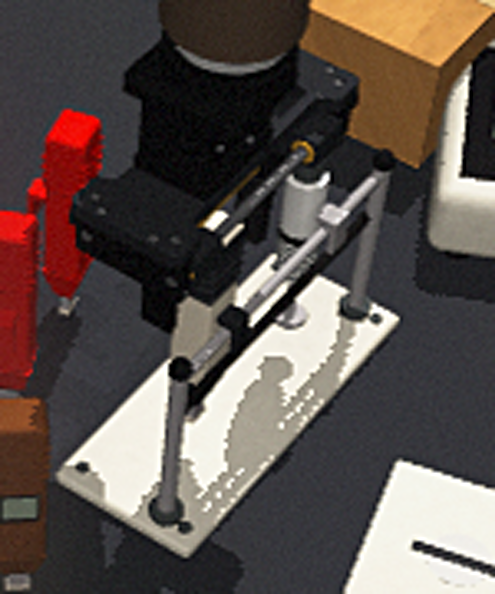

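The fingers flank the probe above the rail, and there is no contact force. I'll close the gripper.

Request:
drive_tool([
  {"dx": 0, "dy": 0, "dz": 0, "wx": 0, "wy": 0, "wz": 0},
  {"dx": 0, "dy": 0, "dz": 0, "wx": 0, "wy": 0, "wz": 0},
  {"dx": 0, "dy": 0, "dz": 0, "wx": 0, "wy": 0, "wz": 0},
  {"dx": 0, "dy": 0, "dz": 0, "wx": 0, "wy": 0, "wz": 0},
  {"dx": 0, "dy": 0, "dz": 0, "wx": 0, "wy": 0, "wz": 0},
  {"dx": 0, "dy": 0, "dz": 0, "wx": 0, "wy": 0, "wz": 0},
  {"dx": 0, "dy": 0, "dz": 0, "wx": 0, "wy": 0, "wz": 0},
  {"dx": 0, "dy": 0, "dz": 0, "wx": 0, "wy": 0, "wz": 0},
  {"dx": 0, "dy": 0, "dz": 0, "wx": 0, "wy": 0, "wz": 0},
  {"dx": 0, "dy": 0, "dz": 0, "wx": 0, "wy": 0, "wz": 0},
], gripper=0)

```text
time_s: 4.65
tcp_pos: [0.5706, 0.1927, 0.1729]
ee_rot: [[-0.995, 0.103, 0.001], [0.103, 0.995, 0.001], [-0.001, 0.001, -1.0]]
wrist_force: [1.2, 0.6, -1.0]
gripper_width: 0.391
```

The opening is 34 mm, which matches the sleeve. I'll lift straight up.

Request:
drive_tool([
  {"dx": 0, "dy": 0, "dz": -0.008, "wx": 0, "wy": 0, "wz": 0},
  {"dx": 0, "dy": 0, "dz": -0.016, "wx": 0, "wy": 0, "wz": 0},
  {"dx": 0, "dy": 0, "dz": -0.024, "wx": 0, "wy": 0, "wz": 0},
  {"dx": 0, "dy": 0, "dz": -0.032, "wx": 0, "wy": 0, "wz": 0},
  {"dx": 0, "dy": 0, "dz": -0.04, "wx": 0, "wy": 0, "wz": 0},
  {"dx": 0, "dy": 0, "dz": -0.05, "wx": 0, "wy": 0, "wz": 0},
  {"dx": 0, "dy": 0, "dz": -0.06, "wx": 0, "wy": 0, "wz": 0},
  {"dx": 0, "dy": 0, "dz": -0.07, "wx": 0, "wy": 0, "wz": 0},
  {"dx": 0, "dy": 0, "dz": -0.07, "wx": 0, "wy": 0, "wz": 0},
  {"dx": 0, "dy": 0, "dz": -0.07, "wx": 0, "wy": 0, "wz": 0},
  {"dx": 0, "dy": 0, "dz": -0.07, "wx": 0, "wy": 0, "wz": 0},
])

```text
time_s: 5.75
tcp_pos: [0.57, 0.1923, 0.2422]
ee_rot: [[-0.995, 0.103, -0.001], [0.103, 0.995, -0.0], [0.001, -0.001, -1.0]]
wrist_force: [-0.4, 0.5, -2.2]
gripper_width: 0.386
```

```bash
python3 - <<'E'
from h import *
import cv2
np.set_printoptions(precision=4,suppress=True)
b=cams.capture("scene")[:,:,::-1]
cv2.imwrite("pics/d3.png",cv2.resize(b[40:240,290:450],None,fx=3,fy=3,interpolation=cv2.INTER_CUBIC))
s=r.sense();print(s["tcp_pos"],s["wrist_force"],s["joints"])
print(delta((.552,-.165,.25),174.9))
E
```

```text
[0.57   0.1923 0.2421] [-0.928   0.8498 -2.4128] [  34.0387   19.0765   -1.154    -0.0135  -69.8559 -129.9644]
(array([-0.019 , -0.3572, -0.0076]), array([  0.0232,  -0.0944, -90.8303]))
```

View pics/d3.png

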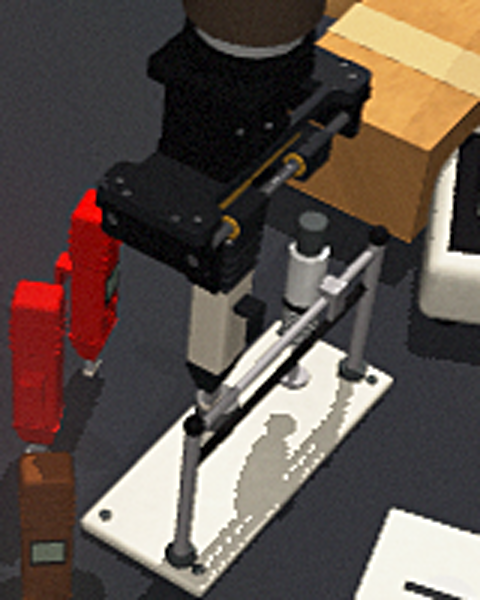

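The probe hangs straight in the gripper, clear of the rail, and the penetrometer is undisturbed. I'll go higher first so the nose clears the brown look-alike, then move across while turning.

Request:
drive_tool([
  {"dx": 0, "dy": 0, "dz": -0.02, "wx": 0, "wy": 0, "wz": 0},
  {"dx": 0, "dy": 0, "dz": -0.045, "wx": 0, "wy": 0, "wz": 0},
  {"dx": 0, "dy": 0, "dz": -0.07, "wx": 0, "wy": 0, "wz": 0},
  {"dx": 0, "dy": 0, "dz": -0.09, "wx": 0, "wy": 0, "wz": 0},
  {"dx": 0, "dy": 0, "dz": -0.1, "wx": 0, "wy": 0, "wz": 0},
  {"dx": 0, "dy": -0.02, "dz": -0.1, "wx": 0, "wy": 0, "wz": -6},
  {"dx": 0, "dy": -0.045, "dz": -0.1, "wx": 0, "wy": 0, "wz": -12},
  {"dx": 0, "dy": -0.07, "dz": -0.1, "wx": 0, "wy": 0, "wz": -18},
  {"dx": 0, "dy": -0.095, "dz": -0.1, "wx": 0, "wy": 0, "wz": -24},
  {"dx": -0.005, "dy": -0.12, "dz": -0.1, "wx": 0, "wy": 0, "wz": -30},
  {"dx": -0.005, "dy": -0.145, "dz": -0.1, "wx": 0, "wy": 0, "wz": -36},
  {"dx": -0.01, "dy": -0.17, "dz": -0.1, "wx": 0, "wy": 0, "wz": -42},
  {"dx": -0.01, "dy": -0.195, "dz": -0.1, "wx": 0, "wy": 0, "wz": -48},
  {"dx": -0.01, "dy": -0.22, "dz": -0.1, "wx": 0, "wy": 0, "wz": -54},
  {"dx": -0.015, "dy": -0.245, "dz": -0.1, "wx": 0, "wy": 0, "wz": -60},
  {"dx": -0.015, "dy": -0.27, "dz": -0.1, "wx": 0, "wy": 0, "wz": -66},
  {"dx": -0.015, "dy": -0.295, "dz": -0.1, "wx": 0, "wy": 0, "wz": -72},
  {"dx": -0.019, "dy": -0.32, "dz": -0.1, "wx": 0, "wy": 0, "wz": -78},
  {"dx": -0.019, "dy": -0.34, "dz": -0.1, "wx": 0, "wy": 0, "wz": -84},
  {"dx": -0.019, "dy": -0.357, "dz": -0.1, "wx": 0, "wy": 0, "wz": -90.8},
])

```text
time_s: 7.8
tcp_pos: [0.5518, -0.1657, 0.3415]
ee_rot: [[-0.086, -0.996, -0.002], [-0.996, 0.086, 0.0], [-0.0, 0.002, -1.0]]
wrist_force: [0.4, -0.1, -2.5]
gripper_width: 0.387
```

Request:
drive_tool([
  {"dx": 0, "dy": 0, "dz": 0.02, "wx": 0, "wy": 0, "wz": 0},
  {"dx": 0, "dy": 0, "dz": 0.04, "wx": 0, "wy": 0, "wz": 0},
  {"dx": 0, "dy": 0, "dz": 0.06, "wx": 0, "wy": 0, "wz": 0},
  {"dx": 0, "dy": 0, "dz": 0.08, "wx": 0, "wy": 0, "wz": 0},
  {"dx": 0, "dy": 0, "dz": 0.1, "wx": 0, "wy": 0, "wz": 0},
  {"dx": 0, "dy": 0, "dz": 0.12, "wx": 0, "wy": 0, "wz": 0},
  {"dx": 0, "dy": 0, "dz": 0.135, "wx": 0, "wy": 0, "wz": 0},
  {"dx": 0, "dy": 0, "dz": 0.14, "wx": 0, "wy": 0, "wz": 0},
  {"dx": 0, "dy": 0, "dz": 0.14, "wx": 0, "wy": 0, "wz": 0},
  {"dx": 0, "dy": 0, "dz": 0.14, "wx": 0, "wy": 0, "wz": 0},
])

```text
time_s: 8.8
tcp_pos: [0.5528, -0.1647, 0.2034]
ee_rot: [[-0.089, -0.996, 0.001], [-0.996, 0.089, -0.0], [0.0, -0.001, -1.0]]
wrist_force: [-0.4, 0.7, -1.1]
gripper_width: 0.388
```

```bash
python3 - <<'E'
from h import *
import cv2
np.set_printoptions(precision=4,suppress=True)
b=cams.capture("scene")[:,:,::-1];a=cams.capture("top")[:,:,::-1]
cv2.imwrite("pics/e0.png",b);cv2.imwrite("pics/e0t.png",a)
cv2.imwrite("pics/e1.png",cv2.resize(b[230:380,190:340],None,fx=4,fy=4,interpolation=cv2.INTER_CUBIC))
s=r.sense();print(s["time_s"],s["tcp_pos"],s["wrist_force"],s["joints"])
print(delta((.552,-.165,.2),174.9))
E
```

```text
8.9 [ 0.553  -0.1647  0.2039] [ 1.0281 -0.1544 -1.4955] [ -0.499   18.1282  -8.2147   0.0143 -63.5459  -4.6253]
(array([0.0004, 0.0009, 0.0039]), array([-0.1119, -0.0038, -0.0179]))
```

View pics/e1.png

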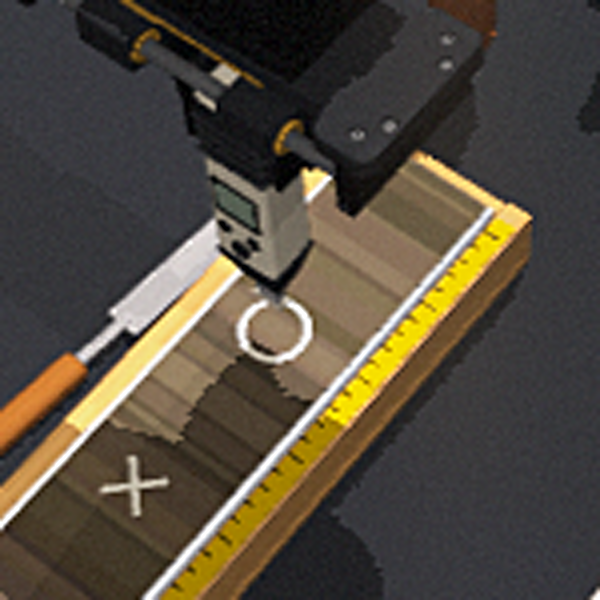

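View pics/e0t.png

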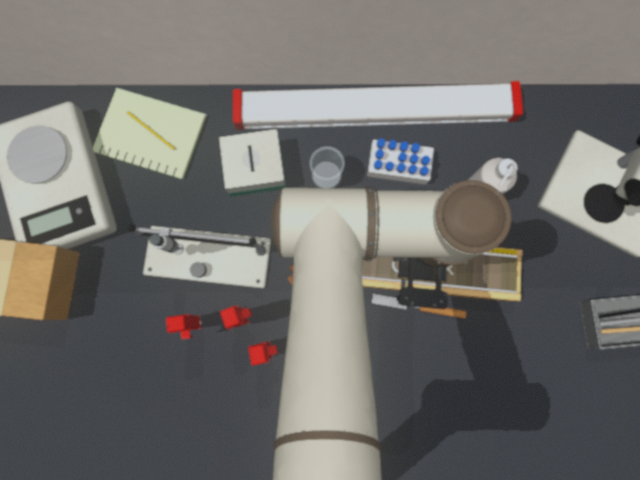

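The nose is right above the ring at e1 (275,303). I'll check the predicted nose position against the picture.

```bash
python3 - <<'E'
from h import *
np.set_printoptions(precision=4,suppress=True)
p=proj("scene",np.array([.553,-.1647,.0755]));print((p-[190,230]+.5)*4-.5)
print((proj("scene",np.array([.552,-.165,.048]))-[190,230]+.5)*4-.5)
E
```

```text
[272.904  300.1302]
[274.3627 329.3164]
```

Request:
drive_tool([
  {"dx": 0, "dy": 0.001, "dz": 0.01, "wx": 0, "wy": 0, "wz": 0},
  {"dx": 0, "dy": 0.001, "dz": 0.018, "wx": 0, "wy": 0, "wz": 0},
  {"dx": 0, "dy": 0.001, "dz": 0.018, "wx": 0, "wy": 0, "wz": 0},
  {"dx": 0, "dy": 0.001, "dz": 0.018, "wx": 0, "wy": 0, "wz": 0},
])

```text
time_s: 9.3
tcp_pos: [0.5512, -0.1646, 0.1844]
ee_rot: [[-0.089, -0.996, -0.001], [-0.996, 0.089, -0.0], [0.0, 0.001, -1.0]]
wrist_force: [-0.9, -0.0, -2.1]
gripper_width: 0.389
```

```bash
python3 - <<'E'
from h import *
import cv2
b=cams.capture("scene")[:,:,::-1]
cv2.imwrite("pics/e2.png",cv2.resize(b[270:340,220:300],None,fx=8,fy=8,interpolation=cv2.INTER_CUBIC))
s=r.sense();print(s["time_s"],s["tcp_pos"],s["wrist_force"])
for X in([.552,-.165,.048],[*s["tcp_pos"][:2],s["tcp_pos"][2]-.1284]): print((proj("scene",np.array(X))-[220,270]+.5)*8-.5)
E
```

```text
9.35 [ 0.5514859  -0.16458805  0.18481597] [ 0.00823117 -0.8294591  -2.05009228]
[309.22538302 339.1328029 ]
[306.23135912 318.89716563]
```

View pics/e2.png

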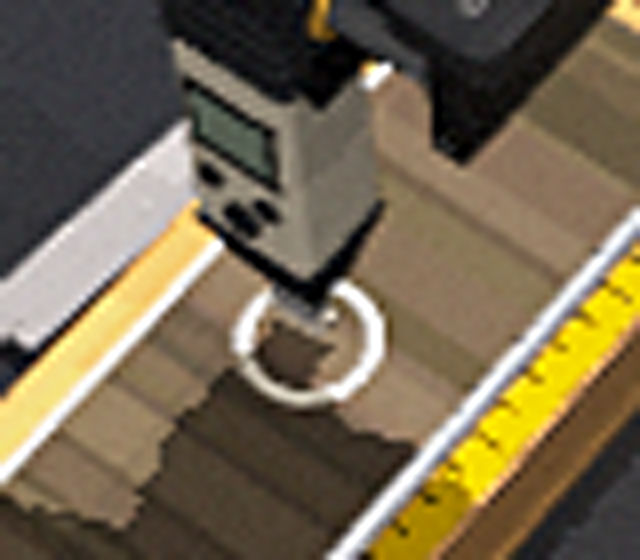

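The foot bottom is at about (307,315), against a prediction of (306,319), and the ring centre is at (309,339), so it is well centred. I'll press down slowly.

Request:
drive_tool([
  {"dx": 0, "dy": 0, "dz": 0.003, "wx": 0, "wy": 0, "wz": 0},
  {"dx": 0, "dy": 0, "dz": 0.006, "wx": 0, "wy": 0, "wz": 0},
  {"dx": 0, "dy": 0, "dz": 0.008, "wx": 0, "wy": 0, "wz": 0},
  {"dx": 0, "dy": 0, "dz": 0.0095, "wx": 0, "wy": 0, "wz": 0},
  {"dx": 0, "dy": 0, "dz": 0.0105, "wx": 0, "wy": 0, "wz": 0},
  {"dx": 0, "dy": 0, "dz": 0.0105, "wx": 0, "wy": 0, "wz": 0},
  {"dx": 0, "dy": 0, "dz": 0.0105, "wx": 0, "wy": 0, "wz": 0},
  {"dx": 0, "dy": 0, "dz": 0.0105, "wx": 0, "wy": 0, "wz": 0},
])

```text
time_s: 10.15
tcp_pos: [0.5513, -0.1645, 0.1745]
ee_rot: [[-0.089, -0.996, -0.0], [-0.996, 0.089, -0.0], [0.0, 0.0, -1.0]]
wrist_force: [-0.9, 0.6, 0.1]
gripper_width: 0.39
```

```bash
python3 - <<'E'
from h import *
import cv2
F=[];T=[]
for i in range(6):
    b=cams.capture("scene")[:,:,::-1];s=r.sense();F.append(s["wrist_force"]);T.append(s["tcp_pos"])
print(np.mean(F,0),np.std(F,0),np.mean(T,0),s["time_s"])
cv2.imwrite("pics/e3.png",cv2.resize(b[270:340,220:300],None,fx=8,fy=8,interpolation=cv2.INTER_CUBIC))
E
```

```text
[-0.66129198  0.52714806  0.43339921] [0.62199947 0.29468035 0.27588206] [ 0.55129546 -0.16453602  0.17442291] 10.45
```

View pics/e3.png

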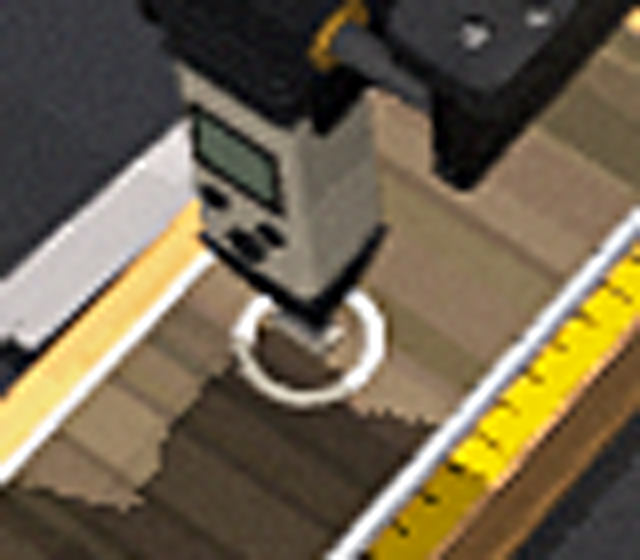

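The force step of about 2.4 N puts the nose about 2.3 mm in. I'll go 2.2 mm more.

Request:
drive_tool([
  {"dx": 0, "dy": 0, "dz": 0.001, "wx": 0, "wy": 0, "wz": 0},
  {"dx": 0, "dy": 0, "dz": 0.0022, "wx": 0, "wy": 0, "wz": 0},
  {"dx": 0, "dy": 0, "dz": 0.0022, "wx": 0, "wy": 0, "wz": 0},
  {"dx": 0, "dy": 0, "dz": 0.0022, "wx": 0, "wy": 0, "wz": 0},
  {"dx": 0, "dy": 0, "dz": 0.0022, "wx": 0, "wy": 0, "wz": 0},
  {"dx": 0, "dy": 0, "dz": 0.0022, "wx": 0, "wy": 0, "wz": 0},
])

```text
time_s: 11.05
tcp_pos: [0.5513, -0.1645, 0.1722]
ee_rot: [[-0.089, -0.996, -0.0], [-0.996, 0.089, -0.0], [0.0, 0.0, -1.0]]
wrist_force: [-1.7, 0.8, 1.5]
gripper_width: 0.388
```

```bash
python3 - <<'E'
from h import *
import cv2
F=[];T=[]
for i in range(8):
    b=cams.capture("scene")[:,:,::-1];s=r.sense();F.append(s["wrist_force"]);T.append(s["tcp_pos"])
print(np.mean(F,0),np.std(F,0),np.mean(T,0),s["time_s"],s["ee_rot"],s["gripper_width"])
cv2.imwrite("pics/e4f.png",b)
cv2.imwrite("pics/e4.png",cv2.resize(b[280:335,230:290],None,fx=10,fy=10,interpolation=cv2.INTER_CUBIC))
print((proj("scene",np.array([*np.mean(T,0)[:2],.048]))-[230,280]+.5)*10-.5)
E
```

```text
[-1.33986309  0.73802865  1.42982779] [0.66651316 0.37750889 0.36100304] [ 0.55134445 -0.16453963  0.17216111] 11.45 [[-8.93614519e-02 -9.95999254e-01 -1.32736375e-04]
 [-9.95999262e-01  8.93614532e-02 -3.61626125e-06]
 [ 1.54633088e-05  1.31882177e-04 -9.99999991e-01]] 0.38950472856526563
[285.17186514 320.6288084 ]
```

View pics/e4.png

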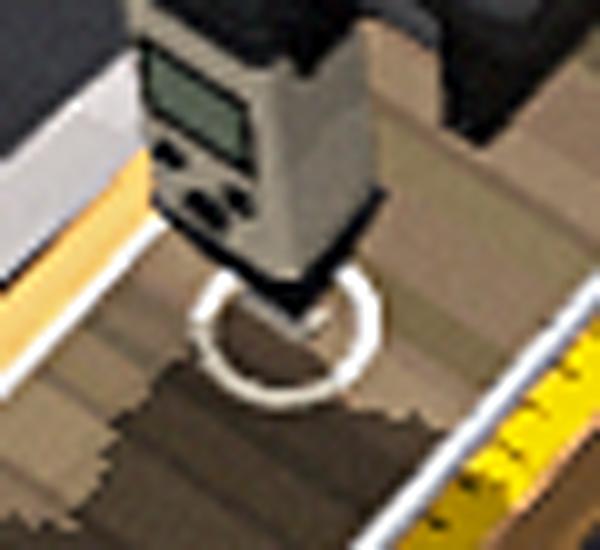

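View pics/e4f.png

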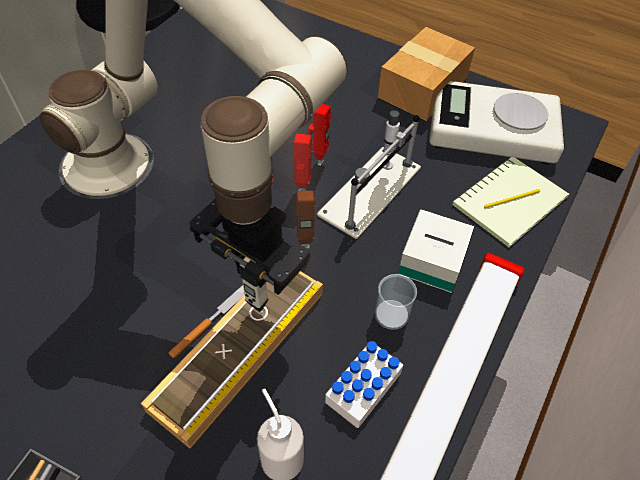

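The force step is now about 3.5 N, so the nose is about half-way in. The foot may sit slightly off-centre toward the image top, so I'll check with an overlay.

```bash
python3 - <<'E'
from h import *
import cv2
np.set_printoptions(precision=4,suppress=True)
b=cv2.imread("pics/e4f.png");f=16;o=(243,292)
im=cv2.resize(b[292:326,243:283],None,fx=f,fy=f,interpolation=cv2.INTER_CUBIC)
P=lambda X:(proj("scene",np.array(X))-o+.5)*f-.5
a=np.radians(-5.1);ux=np.array([np.cos(a),np.sin(a)]);uy=np.array([-np.sin(a),np.cos(a)])
def poly(pts,c):
    cv2.polylines(im,[np.array([P(p) for p in pts]).astype(int)],True,c,1)
im0=im.copy()
c=np.array([.5513,-.1645])
poly([(*(c+sx*8e-3*ux+sy*3.5e-3*uy),.048) for sx,sy in((1,1),(1,-1),(-1,-1),(-1,1))],(0,255,0))
poly([(*(c+sx*17e-3*ux+sy*14e-3*uy),.048+.010+.0045) for sx,sy in((1,1),(1,-1),(-1,-1),(-1,1))],(255,255,0))
m=np.array([.552,-.165])
poly([(m[0]+.0155*np.cos(t),m[1]+.0155*np.sin(t),.048) for t in np.linspace(0,6.28,40)],(0,0,255))
cv2.imwrite("pics/e5.png",im);cv2.imwrite("pics/e5b.png",im0)
# ring fit on initial clean picture, both cams
for n,file in(("scene","scene0"),("top","top0")):
    g=cv2.imread(f"pics/{file}.png").astype(int)
    q=proj(n,np.array([.552,-.165,.048]));x0,y0=(q-16).astype(int)
    w=g[y0:y0+33,x0:x0+33];mn=w.min(2);ys,xs=np.where((mn>(150 if n=="top" else 170)))
    pts=np.array([atz(n,(x+x0,y+y0),.048)[:2] for x,y in zip(xs,ys)])
    k=np.linalg.norm(pts-m,axis=1)<.022;pts=pts[k]
    A=np.c_[2*pts,np.ones(len(pts))];s=np.linalg.lstsq(A,(pts**2).sum(1),rcond=None)[0];print(n,len(pts),s[:2],np.sqrt(s[2]+s[0]**2+s[1]**2))
E
```

```text
scene 96 [ 0.5523 -0.1652] 0.01572021453463343
top 134 [ 0.552  -0.1644] 0.015686798528461613
```

View pics/e5.png

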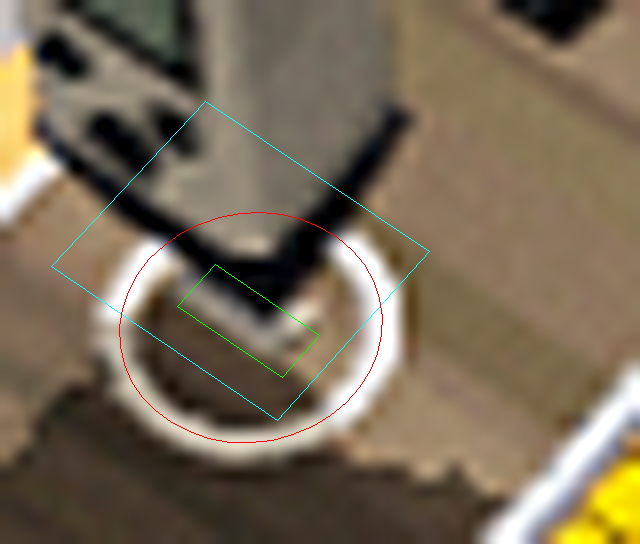

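View pics/e5b.png

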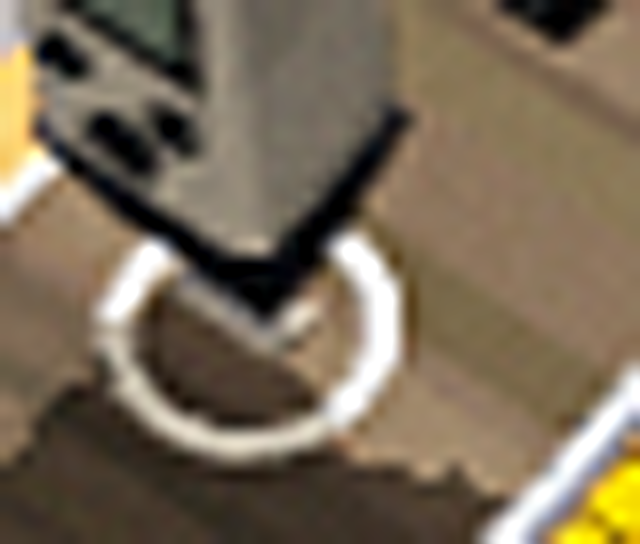

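```bash
python3 - <<'E'
from h import *
np.set_printoptions(precision=4,suppress=True)
g=lambda u:atz("scene",full(u,(243,292),16),.048)
for u in((180,285),(275,350),(320,315),(250,300),(250,305),(251,332)): print(u,g(u))
# body corner checks: unit pixel shifts for axes
c=np.array([.5513,-.1645,.1])
for d in np.eye(3): print((proj("scene",c+.001*d)-proj("scene",c))*16)
print((proj("scene",np.array([.5513,-.1645,.19]))))
E
```

```text
(180, 285) [ 0.5417 -0.1647  0.048 ]
(275, 350) [ 0.5562 -0.1661  0.048 ]
(320, 315) [ 0.558  -0.1594  0.048 ]
(250, 300) [ 0.5499 -0.1621  0.048 ]
(250, 305) [ 0.5502 -0.1626  0.048 ]
(251, 332) [ 0.5524 -0.1656  0.048 ]
[7.2619 3.98  ]
[ 5.0038 -6.4376]
[-0.5575 -4.5716]
[252.9597 269.7642]
```

The foot sits about 4 mm from the ring's centre, roughly (-2,+3) mm off. That is inside the 6 mm limit but with little margin, so I'll lift off, shift and press again.

Request:
drive_tool([
  {"dx": 0, "dy": 0, "dz": -0.006, "wx": 0, "wy": 0, "wz": 0},
  {"dx": 0, "dy": 0, "dz": -0.01, "wx": 0, "wy": 0, "wz": 0},
  {"dx": 0, "dy": 0, "dz": -0.01, "wx": 0, "wy": 0, "wz": 0},
  {"dx": 0.0024, "dy": -0.002, "dz": -0.01, "wx": 0, "wy": 0, "wz": 0},
  {"dx": 0.0024, "dy": -0.002, "dz": -0.01, "wx": 0, "wy": 0, "wz": 0},
  {"dx": 0.0024, "dy": -0.002, "dz": -0.01, "wx": 0, "wy": 0, "wz": 0},
  {"dx": 0.0024, "dy": -0.002, "dz": -0.007, "wx": 0, "wy": 0, "wz": 0},
  {"dx": 0.0024, "dy": -0.002, "dz": -0.005, "wx": 0, "wy": 0, "wz": 0},
  {"dx": 0.0024, "dy": -0.002, "dz": -0.003, "wx": 0, "wy": 0, "wz": 0},
  {"dx": 0.0024, "dy": -0.002, "dz": -0.001, "wx": 0, "wy": 0, "wz": 0},
  {"dx": 0.0024, "dy": -0.002, "dz": 0, "wx": 0, "wy": 0, "wz": 0},
  {"dx": 0.0024, "dy": -0.002, "dz": 0, "wx": 0, "wy": 0, "wz": 0},
  {"dx": 0.0024, "dy": -0.002, "dz": 0, "wx": 0, "wy": 0, "wz": 0},
  {"dx": 0.0024, "dy": -0.002, "dz": 0, "wx": 0, "wy": 0, "wz": 0},
  {"dx": 0.0024, "dy": -0.002, "dz": 0, "wx": 0, "wy": 0, "wz": 0},
])

```text
time_s: 12.95
tcp_pos: [0.553, -0.1671, 0.1723]
ee_rot: [[-0.089, -0.996, -0.0], [-0.996, 0.089, -0.0], [0.0, 0.0, -1.0]]
wrist_force: [-1.6, 0.3, 0.7]
gripper_width: 0.387
```

```bash
python3 - <<'E'
from h import *
import cv2
F=[];T=[];B=[]
for i in range(8):
    b=cams.capture("scene")[:,:,::-1];s=r.sense();F.append(s["wrist_force"]);T.append(s["tcp_pos"]);B.append(b.astype(float))
print(np.mean(F,0),np.std(F,0),np.mean(T,0),s["time_s"],s["gripper_width"])
b=np.mean(B,0).astype(np.uint8)
im=cv2.resize(b[292:326,243:283],None,fx=16,fy=16,interpolation=cv2.INTER_CUBIC)
cv2.imwrite("pics/f1.png",im)
cv2.imwrite("pics/f2.png",cv2.resize(b[60:330,200:440],None,fx=2,fy=2))
E
```

```text
[-1.86487825  0.72404267  1.3763596 ] [0.35678406 0.44837694 0.30341984] [ 0.55304084 -0.16708913  0.17215804] 13.35 0.3904493832055196
```

View pics/f1.png

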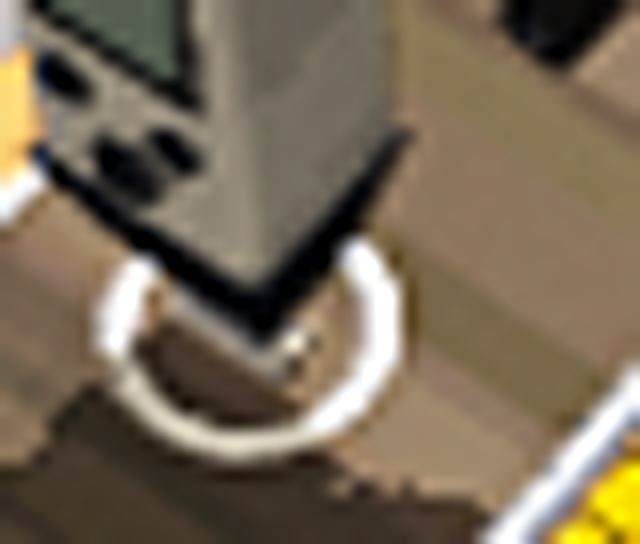

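View pics/f2.png

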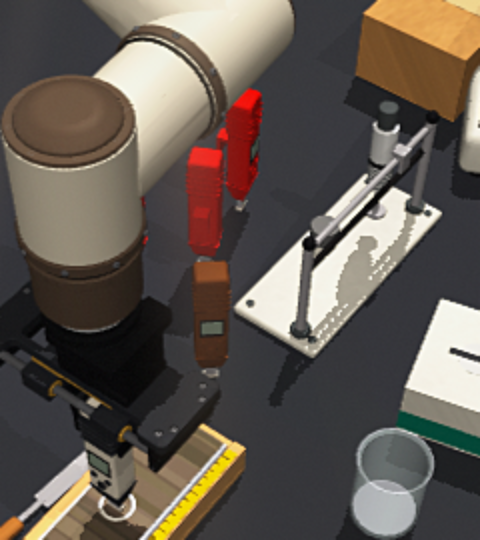

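The foot centre is now at about (245,322), against the ring centre at (251,332), roughly 1.5 mm off. The push is about 3.4 N and the penetrometer still hangs, so I'm handing in.

```bash
python3 -c "
from station import ticket
print(ticket.finish_job())"
```

```text
the job is handed in; nothing more can be done
None
```

The probe is on the ring, and I handed the job in at about 13.4 s with the gripper still holding it. I gripped it by the sleeve, lifted it straight off the rail, turned it about 91° and pressed its nose onto the core. No verdict was reported.

The first press sat about 4 mm from the ring's centre, inside the 6 mm limit but with little margin. I lifted it off, shifted it about 3 mm and pressed again.

The last checks before hand-in:

| Check | Result | Limit |
|---|---|---|
| Distance from ring centre (scene camera) | about 1–2 mm | 6 mm |
| Push on the core (change in wrist force) | about 3.4 N | 1–8 N |
| Nose travel, estimated from that force | about half-way (4.5 mm) | 2–7.8 mm |
| Tool tilt | 0° | 7° |
| Foot off the bedding direction | under 1° | 11° |

- **Orientation:** the tilt and direction figures are the tool's. They assume the probe did not turn in the grip.
- **Grip:** the opening stayed at about 34 mm, which matches the sleeve.
- **Bench:** the penetrometer still hangs, and nothing else in view looks moved.
- **Disagreement:** in the scene picture the foot sits about 2–3 mm from where the tool position puts it. I went by the picture.
- **Not confirmed:** I did not read the half-way line on the stem. There is also a sideways wrist force of about 1.9 N that I did not look into.

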